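# Load the second furnace tube into its carrier and lift the carrier level

### The arm

A 7-joint arm with a two-finger parallel gripper is mounted at the origin on a cart in front of the work surface, level with it; the furniture and walls round the work are solid. World frame = base frame: x ahead of the robot, y to its left, z up, the work surface at z = 0. Lengths are in m, angles in rad, forces in N, time in s.
With the tool pointing down it reaches from about 0.4 to 0.85 m from the base axis. Payload 10.4 kg.
Tool frame: the origin (TCP) lies at the very end of the fingers, on their centre line; the grasp point (between the pads) lies 19 mm behind it; z points along the fingers, y is the line along which they close (so a half turn about z gives the same grasp; the last joint's range is limited). The gripper opens to 87 mm and grips with 3 to 60 N. Pads are 19 mm wide; open, the fingers measure 117 mm over their backs; the gripper's body (75 mm by 190 mm) begins 51 mm behind the grasp point.
Start: joints at [-1.161, 0.332, -0.065, 1.46, 0.022, 1.35, -0.088], TCP at [0.262, 0.567, 0.186] pointing down, gripper open.
Joint ranges: [-2.6, 2.6], [-0.5, 2.12], [-1.47, 1.34], [0.16, 2.42], [-1.27, 4.41], [0.06, 2.06], [-2.6, 2.6]. Speed limits (rad/s): [2.22, 2.22, 2.79, 2.79, 3.14, 3.14, 3.14].

### API

Orientations are given as a unit quaternion [x, y, z, w].
In Python, from bench import r gives the robot as it stands.
- The arm moves only by the shell command python3 -m jog 'ROWS' [FORCE]. ROWS is a JSON list of rows, 1 to 12 of them, each of 5 numbers: dx, dy, dz in m, then a turn about the tool's z in rad, then the finger opening in m; each row is the pose to reach, as a shift and turn from the pose commanded when the command began, along the tool's axes at that moment; what a row does not reach only later rows make up. A row lasts 1/10 s, in which the tool goes at most 0.05 m and 0.15 rad, less where a joint would pass 70% of its speed; a pose out of reach is approached as far as the arm can. The fingers move at their own pace and stop on an object; FORCE is the grip in N (left out, the last holds). Time passes only in rows, so rows that do not move let the fingers close. It prints the time, the measured TCP pose, the force, the opening and the grip force at its end.
- r.read_state(): the state, without advancing time (a new reading comes with each control period).
- r.camera(name): name is "side" or "top" or "wrist"; returns a dict with "img" (400x640x3 uint8, red, green, blue), "fx", "fy", "cx", "cy" (pixels), "pose" (4x4, takes a point from camera to world coordinates). Camera axes: x right, y down, z forward; pixel columns grow to the right and rows downward; lengths in m; the calibration is good to about 2 mm. A picture is of the moment at which its call begins. There is no depth.
- r.close_job(): hands the job in; it is judged then, once.
Trained networks look in the newest picture that a camera, given by its name, has taken for a name from the list of things; names that differ only in an ending like _2 or _b are one class to them, and where a whole thing is asked for, a point or a joint stands for the part that bears it (a point fixed in the world has none). Each returns a list of dicts, best first, with "p" (0 to 1); they miss things now and then, are a little off and sometimes report something else, mostly with a low value. They report only what shows in the picture. A call takes as long as a camera call. They do not tell look-alikes from the thing itself.
- r.recognise(camera, label): "position" ([column, row] as shares, 0 to 1, of the picture: columns of its width, rows of its height, amid what is visible of it).
- r.regions_of(camera, label): "pixels" (400x640 bool, what is visible of it) and "position" ([column, row] as shares, 0 to 1, of the picture: columns of its width, rows of its height, amid what is visible of it).
The state is a dict: "time": time; "joint_positions": joint angles; "joint_vel": joint speeds; "joint_torque": joint torques, N m; "ee_pos": TCP position; "eef_rot": TCP orientation; "ft_force": force on the tool from outside, world axes, zero at the start; "torque": the same for the moment, N m; "width": finger opening in m; "grip_force": force on a finger pad.
Only numpy, scipy, OpenCV 4.12 (cv2) and the standard library are available. Lean on these libraries where they do the work, as an engineer would, in place of code of your own. Each camera call takes 0.05 s, during which the arm holds its last target. There are 200 camera calls.

### The job

The white ceramic furnace tube stands upright on its flange beside the two-tube carrier. Lay it gently on its side in the carrier's free cradle, the same way round as the tube already lying there (flange in the gap between the notched saddle and the end stop), and let go of it; now that the load is balanced, take the carrier by its wooden centre grip and lift it straight up about 10 cm clear of the worktop. Finish while still holding it there, level and steady, with both tubes lying in it; leave everything else on the bench where it stands.

Things in the scene. Friction and masses are not known exactly. Their poses are not given: they have to be found in the camera images.
- carrier: two-tube carrier, 0.42 kg, loose: aluminium base plate 170 (x) x 142 (y) mm, top at z 8 mm, two grey notched saddle plates, end stop, centre post with wooden T grip. Origin: underside, below the post. z up, x along the tubes towards the end stop, y across. At the start x points to the robot's right (world -y) within 0.3 rad
- grip (a point): centre of the carrier's wooden grip bar: 56 mm long (carrier x), 16 mm wide (y), 22 mm high, its middle 125 mm above the carrier's underside, on a 12 mm post. The loaded carrier balances here
- free_cradle (a point): where the middle of a seated tube belongs in the empty cradle: carrier (-8, -42, 46) mm, axes as the carrier's. The tube lies along x, its closed end towards -x, the flange's end face at carrier x 67 mm in the flange gap, x 54..72 mm, between saddle and end stop
- loaded_cradle (a point): the same point of the other cradle, carrier (-8, +42, 46) mm, which holds the second tube. Saddle plates at carrier x -76..-64 and 42..54 mm, end stop at x 72..80 mm, all 46 mm high; each has 90-degree V notches for the tubes, 40 mm wide at the top and 20 mm deep (the end stop has none)
- tube: the tube to be loaded: alumina tube, white, 150 mm long, 28 mm outside diameter, closed rounded end, and at the other end an open flange 44 mm across and 8 mm thick; about 140 g. Stands upright on its flange at the start, to the left or right of the carrier. Origin: centre of the flange's end face; z along the tube to its closed end
- tube_middle (a point): middle of that tube's axis, 75 mm from either end
- lying_tube: the twin, already lying in the carrier: alumina tube, white, 150 mm long, 28 mm outside diameter, closed rounded end, and at the other end an open flange 44 mm across and 8 mm thick; about 140 g. Origin: centre of the flange's end face; z along the tube to its closed end
- lying_tube_middle (a point): middle of the twin's axis
- amber_bottle: bystander: brown screw-cap bottle, 53 mm across, 105 mm tall, stands on the other side of the carrier from the tube; origin at its foot
- vial_rack: bystander: clear vial rack, 84 x 126 x 34 mm, with two capped vials in it (61 mm tall); origin under its centre
- crucible_dish: bystander: glass dish with small crucibles, 62 mm across, 13 mm high; origin under its centre
- tweezers: bystander: steel tweezers lying flat, 140 mm long, 8 mm high; origin under their middle
- wash_bottle: bystander: white wash bottle with bent spout, 60 mm across, 186 mm tall, behind the carrier; origin under it
- powder_jar: bystander: white screw-cap jar, 62 mm across, 92 mm tall, at the back; origin under its centre
- crucible_case: bystander: blue crucible case with clear lid, 114 x 146 x 42 mm, at the back left; origin under its centre
Mind the look-alikes: they are no part of the job. What is shaped like the tube but blue or green is not meant.

How it is judged:
On the way, in this order (a step that is already met when the one before it is completed fails the run):
1. the tube lies in the free cradle, flange in the gap at the end stop, let go, while the carrier still stands on the worktop (x of tube_middle in the frame of free_cradle between -0.008 and 0.008 m and y of tube_middle in the frame of free_cradle between -0.005 and 0.005 m and z of tube_middle in the frame of free_cradle between -0.005 and 0.005 m and angle between the z axis of tube and the x axis of carrier, either way round below 0.07 rad and x of tube in the frame of carrier above 0.05 m and contact force between the fingers and tube below 0.2 N and height (world z) of carrier below 0.008 m), for 0.2 s.
2. the carrier is lifted clear of the worktop by its grip (height (world z) of carrier above 0.05 m and contact force between the fingers and carrier above 2 N), for 0.2 s.
At the end, for the whole second after the job is handed in: Carrier held by the fingers, touching no bystander, underside 60 to 160 mm above the worktop, within 180 mm of its start, tilt under 5 deg, still (20 mm/s, 0.1 rad/s); both tubes in their cradles within 5 mm across and in height, 8 mm along, 4 deg, flange at the end stop, not touched by the fingers (height (world z) of carrier between 0.06 and 0.16 m and distance of carrier from where it was at the start of the episode below 0.18 m and angle between carrier's own z axis and vertical below 0.087 rad and linear speed of carrier below 0.02 m/s and angular speed of carrier below 0.1 rad/s and contact force between the fingers and carrier above 2 N and contact force between the fingers and tube below 0.2 N and contact force between the fingers and lying_tube below 0.2 N and contact force between carrier and amber_bottle below 0.2 N and contact force between carrier and vial_rack below 0.2 N and contact force between carrier and crucible_dish below 0.2 N and contact force between carrier and tweezers below 0.2 N and contact force between carrier and wash_bottle below 0.2 N and contact force between carrier and powder_jar below 0.2 N and contact force between carrier and crucible_case below 0.2 N and x of tube_middle in the frame of free_cradle between -0.008 and 0.008 m and y of tube_middle in the frame of free_cradle between -0.005 and 0.005 m and z of tube_middle in the frame of free_cradle between -0.005 and 0.005 m and angle between the z axis of each of tube, lying_tube and the x axis of carrier, either way round below 0.07 rad and x of tube in the frame of carrier above 0.05 m and x of lying_tube_middle in the frame of loaded_cradle between -0.008 and 0.008 m and y of lying_tube_middle in the frame of loaded_cradle between -0.005 and 0.005 m and z of lying_tube_middle in the frame of loaded_cradle between -0.005 and 0.005 m); the arm keeps its last pose, push and grip.
It fails at once if the carrier is tipped by more than 20 degrees (angle between carrier's own z axis and vertical above 0.35 rad).
It fails at once if the tube is dropped or knocked into the carrier (over 40 N) (contact force between tube and carrier above 40 N).
It fails at once if a bystander is shifted by more than 3 cm (distance of any of amber_bottle, vial_rack, crucible_dish, tweezers, wash_bottle, powder_jar, crucible_case from where it was at the start of the episode above 0.03 m).
It also fails if it takes over 56 s, if anything falls off the work surface, if the arm or the gripper's body presses on something with over 40 N, if the wrist force passes 120 N, or if a joint passes its speed limit or range.

## Working session

There is one attempt and no reset: what is moved stays moved. The work goes in short steps, Python scripts to look and compute and a shell command to move; the robot and the scene stay as the last step left them, time stands still between calls to the robot, and variables do not carry over. Pictures are saved under pics/ and viewed, at most 10 in all, crops included, and the job is handed in when it is done.

```bash
mkdir -p pics; ls
cat > h.py <<'E'
from bench import r
import numpy as np, cv2
from scipy.optimize import least_squares
def shot(c,fn=None):
    d=r.camera(c)
    if fn: cv2.imwrite('pics/'+fn,cv2.cvtColor(d['img'],cv2.COLOR_RGB2BGR))
    return d
def ray(d,u,v):
    P=np.array(d['pose']); k=P[:3,:3]@np.array([(u-d['cx'])/d['fx'],(v-d['cy'])/d['fy'],1])
    return P[:3,3],k/np.linalg.norm(k)
def atz(d,u,v,z):
    o,k=ray(d,u,v); return o+k*(z-o[2])/k[2]
def tri(obs):
    A=np.zeros((3,3));b=np.zeros(3);R=[]
    for d,u,v in obs:
        o,k=ray(d,u,v);M=np.eye(3)-np.outer(k,k);A+=M;b+=M@o;R.append((o,M))
    p=np.linalg.solve(A,b); return p,[round(float(np.linalg.norm(M@(p-o))),4) for o,M in R]
def proj(d,p):
    P=np.array(d['pose']); c=P[:3,:3].T@(np.array(p)-P[:3,3]); return d['fx']*c[0]/c[2]+d['cx'],d['fy']*c[1]/c[2]+d['cy']
E
python3 - <<'E'
from h import *
np.set_printoptions(precision=3,suppress=True)
D={}
for c in('top','side'):
    D[c]=shot(c,c+'0.png'); print(c,D[c]['fx'],np.array(D[c]['pose']).round(3).tolist())
    for l in('carrier','grip','free_cradle','loaded_cradle','tube','tube_middle','lying_tube','amber_bottle','wash_bottle','vial_rack','crucible_dish','tweezers','powder_jar','crucible_case'):
        print(c,l,[(round(float(x['p']),2),round(x['position'][0]*640),round(x['position'][1]*400)) for x in r.recognise(c,l)[:3]])
s=r.read_state();print(s['time'],s['ee_pos'],s['eef_rot'],s['width'])
E
```

```text
pics
top 417.44041831240867 [[0.015, -0.989, 0.148, 0.432], [-1.0, -0.016, -0.005, 0.004], [0.007, -0.148, -0.989, 1.271], [0.0, 0.0, 0.0, 1.0]]
top carrier [(0.79, 263, 245)]
top grip [(0.56, 262, 246)]
top free_cradle [(0.75, 263, 244)]
top loaded_cradle [(0.91, 264, 246)]
top tube [(0.58, 360, 257), (0.56, 320, 258), (0.53, 354, 230)]
top tube_middle [(0.59, 359, 262), (0.58, 353, 230), (0.57, 317, 260)]
top lying_tube [(0.75, 261, 223)]
top amber_bottle [(0.81, 188, 248)]
top wash_bottle [(0.96, 355, 180)]
top vial_rack [(0.75, 451, 259)]
top crucible_dish [(0.56, 405, 257), (0.34, 188, 248)]
top tweezers []
top powder_jar [(0.94, 352, 140)]
top crucible_case [(0.67, 217, 174)]
side 464.5782825847679 [[0.9, -0.243, 0.361, 0.06], [-0.435, -0.475, 0.765, -1.163], [-0.014, -0.846, -0.533, 0.915], [0.0, 0.0, 0.0, 1.0]]
side carrier [(0.63, 263, 215)]
side grip [(0.66, 262, 211)]
side free_cradle [(0.91, 262, 212), (0.24, 329, 323), (0.22, 279, 203)]
side loaded_cradle [(0.71, 263, 211)]
side tube [(0.96, 305, 239), (0.8, 269, 225), (0.56, 281, 251)]
side tube_middle [(0.96, 284, 251), (0.93, 306, 236), (0.84, 268, 228)]
side lying_tube [(0.49, 276, 203)]
side amber_bottle [(0.72, 236, 180)]
side wash_bottle [(0.84, 351, 210)]
side vial_rack [(0.87, 328, 326)]
side crucible_dish [(0.68, 305, 295), (0.2, 284, 252)]
side tweezers [(0.53, 239, 200)]
side powder_jar [(0.61, 384, 214), (0.4, 262, 214)]
side crucible_case []
1.5 [0.262 0.567 0.186] [ 0.215  0.977  0.    -0.   ] 0.0869645575445383
```

View pics/top0.png

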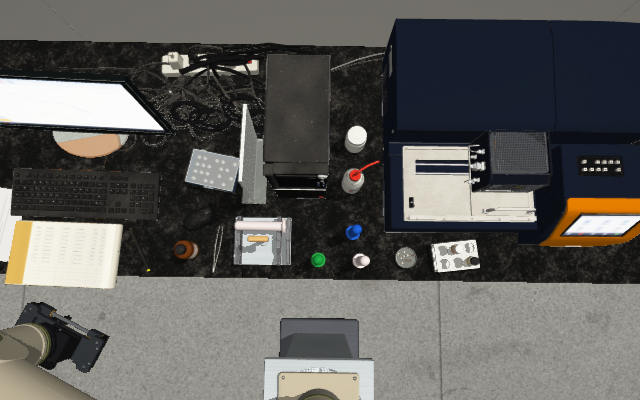

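View pics/side0.png

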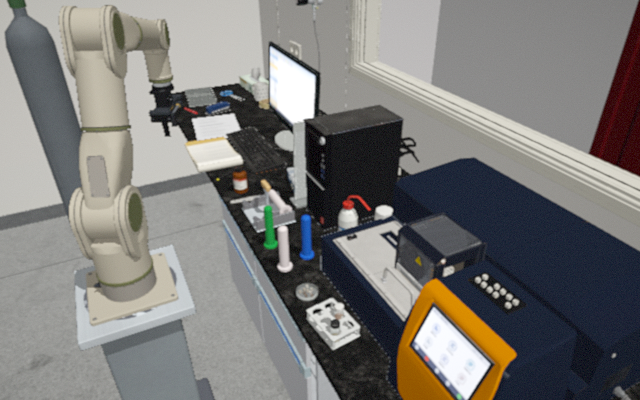

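Run:
```python
from h import *
np.set_printoptions(precision=3,suppress=True)
t=shot('top');s=shot('side')
print('tube top',atz(t,361,259,.14),atz(s,283,230,.14)); print('tube foot',atz(s,285,268,0))
print('grip',atz(t,258,239,.136))
print('carrier',[atz(t,*p,.046) for p in((236,219),(291,219),(291,264),(236,264))])
for n,p,z in(('green',(318,259),.14),('blue',(354,231),.14),('edge',(300,282),0),('dish',(405,257),.01),('amber',(187,249),.1)): print(n,atz(t,*p,z))
a=t['img'][195:295,150:430];b=s['img'][140:290,200:380]
cv2.imwrite('pics/z.png',cv2.cvtColor(np.vstack([cv2.resize(a,(800,286),interpolation=2),cv2.resize(b[:,:],(376,313),interpolation=2).__class__((313,800,3),np.uint8)*0+np.pad(cv2.resize(b,(376,313),interpolation=2),((0,0),(0,424),(0,0)))]),cv2.COLOR_RGB2BGR))
```

```text
tube top [ 0.439 -0.108  0.14 ] [ 0.437 -0.125  0.14 ]
tube foot [ 0.435 -0.127  0.   ]
grip [0.489 0.171 0.136]
carrier [array([0.551, 0.251, 0.046]), array([0.553, 0.089, 0.046]), array([0.423, 0.086, 0.046]), array([0.42 , 0.245, 0.046])]
green [0.438 0.008 0.14 ]
blue [ 0.514 -0.089  0.14 ]
edge [0.369 0.061 0.   ]
dish [ 0.448 -0.252  0.01 ]
amber [0.46  0.372 0.1  ]
```

View pics/z.png

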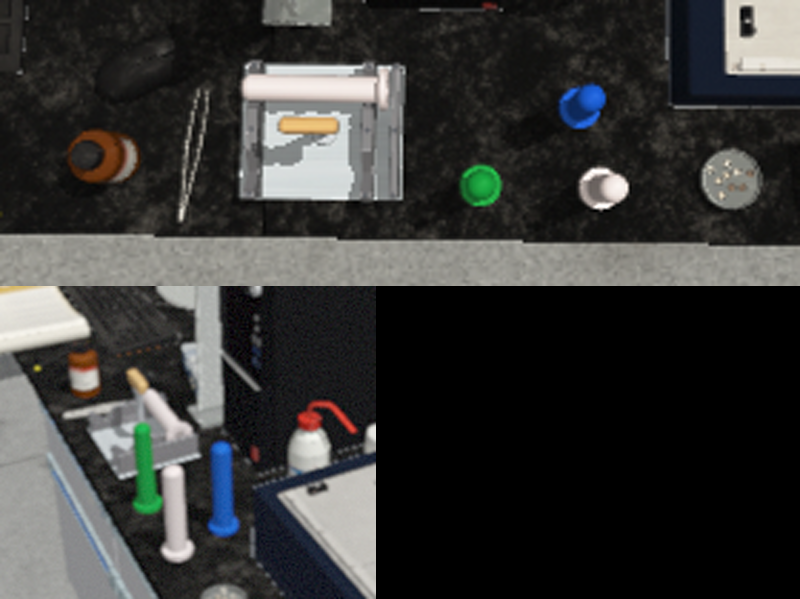

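```bash
python3 -m jog '[[-0.4,-0.44,-0.14,1.13,0.06],[-0.4,-0.44,-0.14,1.13,0.06],[-0.4,-0.44,-0.14,1.13,0.06],[-0.4,-0.44,-0.14,1.13,0.06],[-0.4,-0.44,-0.14,1.13,0.06],[-0.4,-0.44,-0.14,1.13,0.06],[-0.4,-0.44,-0.14,1.13,0.06],[-0.4,-0.44,-0.14,1.13,0.06],[-0.4,-0.44,-0.14,1.13,0.06],[-0.4,-0.44,-0.14,1.13,0.06],[-0.4,-0.44,-0.14,1.13,0.06],[-0.4,-0.44,-0.14,1.13,0.06]]'
python3 - <<'E'
from h import *
np.set_printoptions(precision=3,suppress=True)
d=shot('wrist','w1.png');print(d['fx'],d['cx'],np.array(d['pose']));s=r.read_state();print(s['ee_pos'],s['eef_rot'],s['time'])
E
```

```text
time: 2.8
ee_pos: [0.4377, 0.0082, 0.3247]
eef_rot: [0.704, 0.71, 0.001, 0.0]
ft_force: [1.0, 0.0, 0.8]
width: 0.0601
grip_force: 0.0
297.11940898928674 320.3586211006586 [[ 1.     0.007  0.003  0.438]
 [ 0.008 -0.968 -0.251  0.076]
 [ 0.001  0.251 -0.968  0.522]
 [ 0.     0.     0.     1.   ]]
[0.44  0.    0.327] [0.708 0.707 0.001 0.002] 2.85
```

View pics/w1.png

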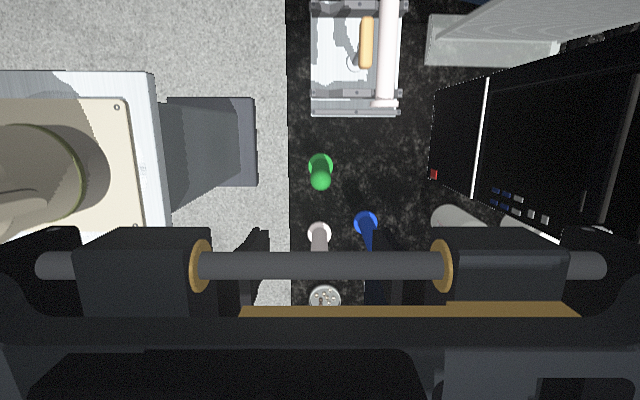

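```bash
python3 -m jog '[[0.12,0.04,0,0,0.06],[0.12,0.04,0,0,0.06],[0.12,0.04,0,0,0.06],[0.12,0.04,0,0,0.06],[0.12,0.04,0,0,0.06]]' >/dev/null
cat > snap.py <<'E'
from h import *; import pickle,sys
d=shot('wrist',sys.argv[1]+'.png');m={l:r.regions_of('wrist',l)[:2] for l in sys.argv[2:]}
pickle.dump((d,m),open(sys.argv[1]+'.pkl','wb'));print({l:[(round(float(x['p']),2),np.round(np.array(x['position'])*[640,400],1),int(x['pixels'].sum())) for x in v] for l,v in m.items()},r.read_state()['time'])
E
python3 snap.py c1 grip carrier lying_tube
python3 -m jog '[[0.1,0,0,0,0.06],[0.1,0,0,0,0.06],[0.1,0,0,0,0.06],[0.1,0,0,0,0.06]]'
python3 snap.py c2 grip carrier lying_tube
python3 - <<'E'
import cv2,numpy as np
a,b=[cv2.imread(f'pics/{n}.png')[0:235,180:580] for n in('c1','c2')]
cv2.imwrite('pics/c12.png',np.vstack([cv2.resize(a,None,fx=1.27,fy=1.27,interpolation=2),cv2.resize(b,None,fx=1.27,fy=1.27,interpolation=2)]))
E
```

```text
{'grip': [(0.72, array([320. , 134.1]), 7126)], 'carrier': [(0.79, array([319.5, 136.5]), 7189), (0.64, array([308.2,  49.3]), 292)], 'lying_tube': [(0.94, array([358. , 136.8]), 1824)]} 3.55
time: 3.95
ee_pos: [0.4756, 0.2309, 0.3238]
eef_rot: [0.704, 0.71, -0.0, 0.0]
ft_force: [0.6, -0.8, 0.1]
width: 0.0601
grip_force: 0.0
{'grip': [(0.93, array([322. , 194.2]), 6503)], 'carrier': [(0.79, array([323.4, 193.9]), 6528), (0.71, array([356.6, 205. ]), 1579)], 'lying_tube': [(0.56, array([356.6, 199.1]), 1630)]} 4.15
```

View pics/c12.png

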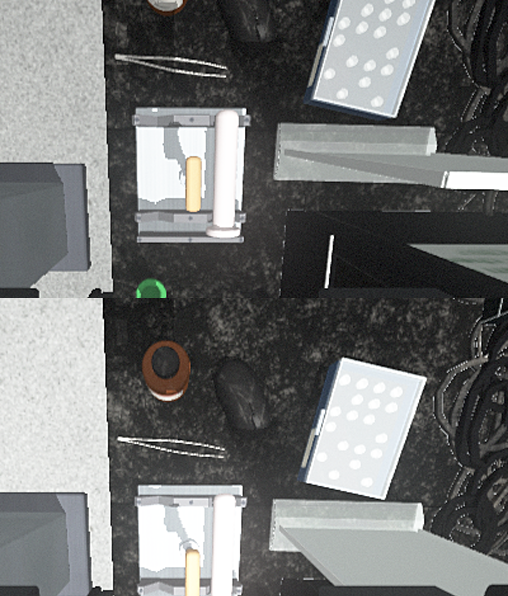

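Run:
```python
from h import *; import pickle
np.set_printoptions(precision=4,suppress=True)
W={'fx':297.1194,'fy':297.1194,'cx':320.3586,'pose':[[1,.007,.003,.438],[.008,-.968,-.251,.076],[.001,.251,-.968,.522],[0,0,0,1]]}
d1=pickle.load(open('c1.pkl','rb'))[0];d2=pickle.load(open('c2.pkl','rb'))[0]
W['cy']=d1['cy'];print(d1['fy'],np.array(d1['pose']))
W['img']=cv2.cvtColor(cv2.imread('pics/w1.png'),cv2.COLOR_BGR2RGB)
obs=[]
for n,d,lim in(('w1',W,(0,115)),('c1',d1,(60,220)),('c2',d2,(130,235))):
    h=cv2.cvtColor(d['img'],cv2.COLOR_RGB2HSV);m=cv2.inRange(h,(8,70,120),(28,255,255));m[:lim[0]]=0;m[lim[1]:]=0;m[:,:280]=0;m[:,400:]=0
    k,l,st,ce=cv2.connectedComponentsWithStats(m);i=1+st[1:,4].argmax();rr=cv2.minAreaRect(np.argwhere(l==i)[:,::-1].astype(np.float32))
    bx=cv2.boxPoints(rr);s=st[i];print(n,ce[i],rr,s);
    print('  box at .136',[atz(d,*p,.136)[:2] for p in bx],'cen',atz(d,*ce[i],.133))
    if n!='c2': obs.append((d,*ce[i]))
print('tri',tri(obs))
# full-res edges around the carrier in c1
c=d1['img'][70:200,270:385];cv2.imwrite('pics/c1z.png',cv2.cvtColor(cv2.resize(c,None,fx=4.6,fy=4.6,interpolation=2),cv2.COLOR_RGB2BGR))
```

```text
297.11940898928674 [[ 1.      0.0079  0.0019  0.4771]
 [ 0.0082 -0.9675 -0.2527  0.1989]
 [-0.0002  0.2527 -0.9676  0.5214]
 [ 0.      0.      0.      1.    ]]
w1 [365.7032  41.4063] ((365.6849365234375, 42.00685119628906), (13.95339584350586, 52.2974739074707), 2.12109637260437) [358  16  16  53 475]
  box at .136 [array([0.4829, 0.1418]), array([0.483 , 0.1977]), array([0.4991, 0.1973]), array([0.4997, 0.1414])] cen [0.4916 0.1715 0.133 ]
c1 [331.2396 144.3733] ((331.5, 144.5), (43.0, 11.0), 90.0) [326 123  12  44 217]
  box at .136 [array([0.4841, 0.1997]), array([0.4979, 0.1998]), array([0.4991, 0.1457]), array([0.4848, 0.1456])] cen [0.4912 0.1731 0.133 ]
c2 [328.3125 209.0312] ((326.7527160644531, 215.01597595214844), (9.570243835449219, 36.7729377746582), 16.8583984375) [326 198  11  37  64]
  box at .136 [array([0.4725, 0.1559]), array([0.4864, 0.2059]), array([0.4987, 0.2022]), array([0.4851, 0.152 ])] cen [0.4879 0.187  0.133 ]
tri (array([0.4918, 0.1727, 0.1287]), [0.0004, 0.0004])
```

View pics/c1z.png

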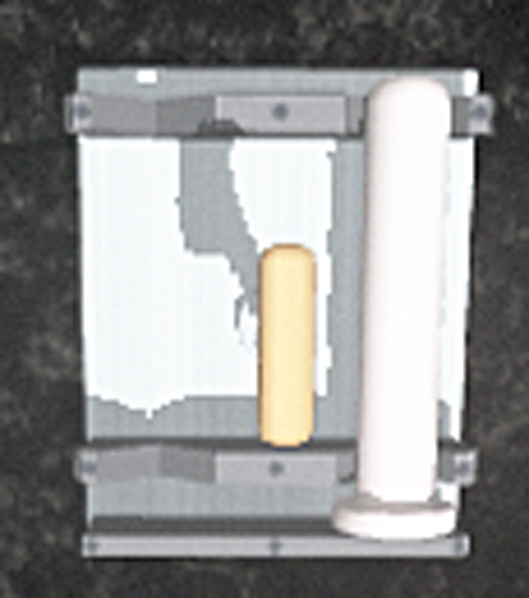

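Run:
```python
from h import *; import pickle
np.set_printoptions(precision=4,suppress=True)
d=pickle.load(open('c1.pkl','rb'))[0]
pts=[((83,111),(-70,-63)),((280,111),(-70,0)),((480,112),(-70,63)),((85,466),(48,-63)),((277,467),(48,0)),((463,466),(48,63)),((93,545),(76,-60)),((275,545),(76,0)),((460,544),(76,60))]
Wp=np.array([atz(d,p[0]/4.6+270-.39,p[1]/4.6+70-.39,.046)[:2] for p,_ in pts]);C=np.array([c for _,c in pts])/1e3
def f(q,full=False):
    x,y,a,s=q; ex=np.array([np.sin(a),-np.cos(a)]);ey=np.array([np.cos(a),np.sin(a)])
    e=np.array([x,y])+C[:,:1]*ex+s*C[:,1:]*ey-Wp
    return e if full else e.ravel()
o=least_squares(f,[.49,.17,0,1]);print(o.x);print(f(o.x,True)*1000)
```

```text
[0.4924 0.1729 0.0052 1.0565]
[[-1.7882  0.4605]
 [ 0.0631  0.2803]
 [ 0.9157  0.4022]
 [ 0.4332 -0.1214]
 [-0.2457  0.0274]
 [ 1.1913 -0.5117]
 [ 1.4504  0.1449]
 [ 0.1585 -0.0552]
 [-2.1782 -0.627 ]]
```

```bash
python3 -m jog '[[-0.31,-0.036,0,0,0.06],[-0.31,-0.036,0,0,0.06],[-0.31,-0.036,0,0,0.06],[-0.31,-0.036,0,0,0.06],[-0.31,-0.036,0,0,0.06],[-0.31,-0.036,0,0,0.06],[-0.31,-0.036,0,0,0.06],[-0.31,-0.036,0,0,0.06]]' >/dev/null
python3 snap.py t1 tube
python3 -m jog '[[-0.09,0,0,0,0.06],[-0.09,0,0,0,0.06],[-0.09,0,0,0,0.06]]'
python3 snap.py t2 tube
python3 - <<'E'
from h import *; import pickle
np.set_printoptions(precision=4,suppress=True)
O=[];ims=[]
for n in('t1','t2'):
    d=pickle.load(open(n+'.pkl','rb'))[0]
    h=cv2.cvtColor(d['img'],cv2.COLOR_RGB2HSV);m=cv2.inRange(h,(0,0,150),(180,60,255))
    u,v=map(int,proj(d,[.437,-.122,.07]));w=np.zeros_like(m);w[max(0,v-45):v+45,u-40:u+40]=255;m&=w
    k,l,st,ce=cv2.connectedComponentsWithStats(m);i=1+st[1:,4].argmax();print(n,(u,v),st[i],ce[i],'top->',proj(d,[.437,-.122,.15]),'foot',proj(d,[.437,-.122,0]))
    q=d['img'][max(0,v-60):v+60,u-65:u+65];ims.append(cv2.resize(q,(390,int(q.shape[0]*3)),interpolation=2));print('crop0',u-65,max(0,v-60))
hh=min(i.shape[0] for i in ims);cv2.imwrite('pics/t12.png',cv2.cvtColor(np.hstack([i[:hh] for i in ims]),cv2.COLOR_RGB2BGR))
E
```

```text
{'tube': [(0.88, array([317.8, 194.8]), 866), (0.87, array([372.3, 180.9]), 892)]} 5.05
time: 5.35
ee_pos: [0.4425, -0.1733, 0.3241]
eef_rot: [0.706, 0.708, -0.0, 0.0]
ft_force: [-0.6, -0.5, 0.2]
width: 0.0599
grip_force: 0.0
{'tube': [(0.96, array([315.8,  39.3]), 1283), (0.88, array([316.6, 134.7]), 537)]} 5.45
t1 (316, 195) [276 150  12  90 968] [280.9039 196.1705] top-> (np.float64(315.6932272880666), np.float64(209.58200511875458)) foot (np.float64(316.8438233798138), np.float64(186.3344461000948))
crop0 251 135
t2 (315, 135) [275  90  11  90 883] [279.4337 136.3239] top-> (np.float64(315.0246788336547), np.float64(137.947566450436)) foot (np.float64(316.5078576904293), np.float64(133.82295628875505))
crop0 250 75
```

View pics/t12.png

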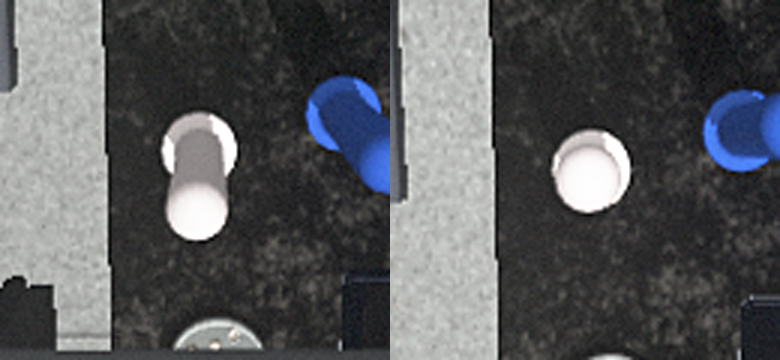

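Run:
```python
from h import *; import pickle
np.set_printoptions(precision=4,suppress=True)
a,b=[pickle.load(open(n+'.pkl','rb'))[0] for n in('t1','t2')]
print(tri([(a,316.4,205),(b,315.8,134.5)]),atz(a,316.4,205,.136),atz(b,315.8,134.5,.136),'foot',atz(a,317.1,184.1,.006),atz(b,316.8,131.8,.006))
s=r.read_state();print(s['ee_pos'],s['eef_rot'])
```

```text
(array([ 0.4378, -0.1182,  0.1413]), [0.0, 0.0]) [ 0.4378 -0.1196  0.136 ] [ 0.4378 -0.1184  0.136 ] foot [ 0.4375 -0.1167  0.006 ] [ 0.4376 -0.1185  0.006 ]
[ 0.4434 -0.1686  0.3237] [ 0.7041  0.7101 -0.0002 -0.0002]
```

```bash
python3 -m jog '[[0.055,-0.006,0,0,0.06],[0.055,-0.006,0,0,0.06],[0.055,-0.006,0,0,0.06],[0.055,-0.006,0,0,0.06]]'
python3 - <<'E'
from h import *
for i in range(4):
    d=r.camera('wrist');s=r.read_state();print(s['ee_pos'],s['eef_rot'],np.array(d['pose'])[:3,3])
E
```

```text
time: 5.85
ee_pos: [0.4367, -0.1141, 0.3239]
eef_rot: [0.704, 0.711, -0.0, 0.0]
ft_force: [-0.3, -0.5, -0.5]
width: 0.0597
grip_force: 0.0
[ 0.43664145 -0.11478243  0.32393236] [ 7.04137208e-01  7.10063933e-01 -3.40338471e-05  4.09053744e-05] [ 0.43710151 -0.0458659   0.52164102]
[ 0.43662857 -0.11511798  0.32395208] [7.04450926e-01 7.09752695e-01 2.29069463e-06 6.63141650e-05] [ 0.43713116 -0.04650864  0.52165422]
[ 0.43657744 -0.11525027  0.32393658] [ 7.04591279e-01  7.09613366e-01 -2.14884165e-06  1.37532351e-05] [ 0.43714208 -0.04684167  0.52165153]
[ 0.43654762 -0.11525685  0.32392493] [ 7.04638169e-01  7.09566805e-01 -7.28172108e-06 -7.25363291e-06] [ 0.43714007 -0.04697829  0.52164219]
```

```bash
python3 -m jog '[[-0.003,0.001,0.05,0,0.06],[-0.003,0.001,0.1,0,0.06],[-0.003,0.001,0.15,0,0.06],[-0.003,0.001,0.18,0,0.06],[-0.003,0.001,0.197,0,0.06],[-0.003,0.001,0.197,0,0.06],[-0.003,0.001,0.197,0,0.02],[-0.003,0.001,0.197,0,0.02],[-0.003,0.001,0.197,0,0.02],[-0.003,0.001,0.197,0,0.02],[-0.003,0.001,0.197,0,0.02],[-0.003,0.001,0.197,0,0.02]]' 20
```

```text
time: 7.25
ee_pos: [0.4377, -0.1176, 0.1271]
eef_rot: [0.704, 0.71, 0.0, 0.0]
ft_force: [0.7, 0.7, -0.1]
width: 0.023
grip_force: 0.0
```

```bash
python3 -m jog '[[0,0,0,0,0.015],[0,0,0,0,0.015],[0,0,0,0,0.015]]'
python3 - <<'E'
from h import *
d=shot('side');t=shot('top')
a=d['img'][190:290,220:340];b=t['img'][200:300,310:430]
cv2.imwrite('pics/g1.png',cv2.cvtColor(np.hstack([cv2.resize(a,(384,320),interpolation=2),cv2.resize(b,(384,320),interpolation=2)]),cv2.COLOR_RGB2BGR))
E
```

```text
time: 7.55
ee_pos: [0.4375, -0.1177, 0.1269]
eef_rot: [0.704, 0.71, -0.0, -0.0]
ft_force: [1.2, 0.3, -0.2]
width: 0.0151
grip_force: 0.0
```

View pics/g1.png

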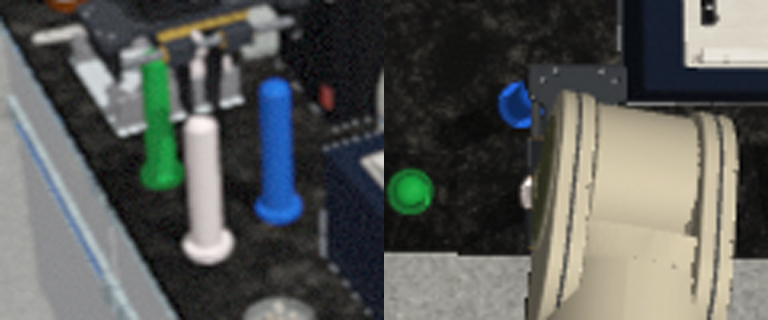

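Run:
```python
from h import *
d=shot('side','s2.png');t=shot('top')
for n,p in(('tcp',[.4375,-.1177,.127]),('tubetop',[.4377,-.1183,.15]),('tubefoot',[.4377,-.1183,0]),('tcp+.05',[.4375,-.1177,.177])): print(n,np.round(proj(d,p),1),np.round(proj(t,p),1))
print(r.read_state())
h=cv2.cvtColor(d['img'],cv2.COLOR_RGB2HSV)
m=cv2.inRange(d['img'],(150,140,140),(255,255,255));m[:215]=0;m[275:]=0;m[:,:275]=0;m[:,297:]=0
ys,xs=np.nonzero(m)
for y in range(218,275,4): print(y,xs[ys==y].min() if (ys==y).any() else None,xs[ys==y].max() if (ys==y).any() else None)
```

```text
tcp [282.3 232.2] [364.2 259.8]
tubetop [282.  225.9] [365.4 259.7]
tubefoot [284.8 266.1] [359.9 259.8]
tcp+.05 [281.4 218. ] [366.3 259.7]
{'time': 7.75, 'joint_positions': array([-0.58832146, -0.04734181,  0.7452211 ,  2.00545439,  0.03479836,
        1.17119682,  0.15076168]), 'joint_vel': array([-9.05008558e-05,  1.32239464e-03, -4.61071918e-04,  3.02008740e-04,
        2.25972548e-03,  2.41035782e-05,  1.51993460e-03]), 'joint_torque': array([ 3.75438349e-04, -2.22503293e+01, -1.25823252e+00, -3.67964637e+01,
       -4.94850625e-02,  4.99956671e-02, -9.03185060e-05]), 'ee_pos': array([ 0.43753363, -0.11767814,  0.12690466]), 'eef_rot': array([ 7.04285198e-01,  7.09917150e-01,  6.34749778e-06, -2.68981253e-05]), 'ft_force': array([-0.41564756, -1.20015423, -0.2118966 ]), 'torque': array([-0.12115375,  0.02358433, -0.00547801]), 'grip_force': 0.0, 'width': 0.01523280270898836}
218 None None
222 289 292
226 275 284
230 278 287
234 279 287
238 279 287
242 279 287
246 280 288
250 280 288
254 280 288
258 281 288
262 280 290
266 277 292
270 280 289
274 None None
```

Run:
```python
from h import *
d=shot('side');w=shot('wrist','w9.png')
a=cv2.resize(d['img'][170:290,210:370],(800,600),interpolation=2)[:,:]
A=cv2.resize(d['img'][180:280,230:330],(400,400),interpolation=2);B=cv2.resize(w['img'][100:400,120:520],(400,300),interpolation=2)
o=np.zeros((400,800,3),np.uint8);o[:,:400]=A;o[:300,400:]=B
cv2.imwrite('pics/g2.png',cv2.cvtColor(o,cv2.COLOR_RGB2BGR))
for n,p in(('tcp',[.4375,-.1177,.127]),('tubetop',[.4377,-.1183,.15])): print(n,np.round(proj(w,p),1))
```

```text
tcp [318.8 224.4]
tubetop [318.9 237.3]
```

View pics/g2.png

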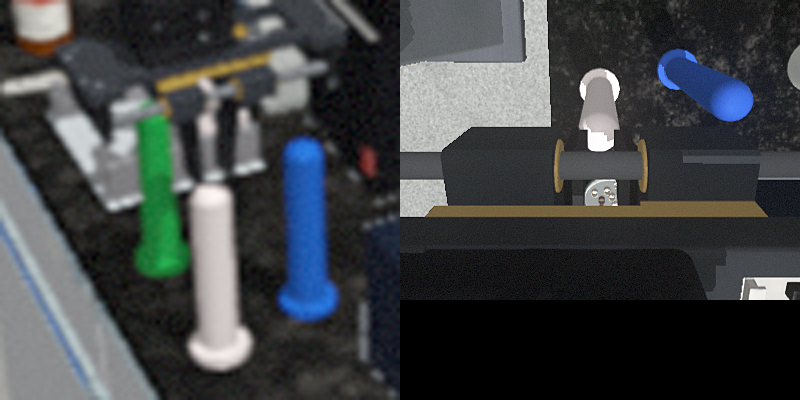

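```bash
python3 -m jog '[[0,0,0,0,0.06],[0,0,0,0,0.06],[0,0,0,0,0.06],[0,0,0.012,0,0.06],[0,0,0.025,0,0.06],[0,0,0.025,0,0.025],[0,0,0.025,0,0.025],[0,0,0.025,0,0.025],[0,0,0.025,0,0.025],[0,0,0.025,0,0.025]]' 10
```

```text
time: 8.85
ee_pos: [0.4377, -0.1177, 0.1022]
eef_rot: [0.704, 0.71, 0.0, 0.0]
ft_force: [-0.3, 0.1, 1.0]
width: 0.0272
grip_force: 10.1
```

Run:
```python
from h import *
im=cv2.imread('pics/w9.png')[200:260,280:360]
g=cv2.cvtColor(im,cv2.COLOR_BGR2GRAY)
for v in range(0,60,3): print(200+v,' '.join('%3d'%x for x in g[v,8:72:2]))
```

```text
200  43  53  40  48  45  52  55  31 158 145 148 146 152 148 148 150 150 150 147 149 149 146 138 248  23  44  61  53  59  56  52  49
203  47  52  55  51  46  46  50  42 152 147 150 150 151 150 153 152 151 152 148 145 144 146 144 147  51  72  51  54  53  57  50  43
206  47  47  40  49  52  49  44  57 149 150 150 149 147 150 151 148 147 150 148 150 144 149 147 150  41  57  59  54  62  49  64  62
209  47  44  57  54  62  59  50 109 147 148 149 153 151 148 151 152 147 148 148 149 151 144 143 148  70  47  56  47  42  71  65  68
212  49  51  48  51  48  49  46 153 152 149 149 148 152 152 158 162 156 158 148 150 150 146 144 146 135  44  50  45  37  52  47  46
215  52  49  46  58  54  48  57 151 151 150 158 170 171 175 178 179 176 177 168 169 160 148 147 147 159  34  45  75  51  52  47  47
218  49  48  46  44  48  45 109 143 168 170 173 186 183 186 185 189 187 188 183 182 177 170 160 150 150  43  54  69  49  58  55  43
221  52  50  53  47  49  49 156 161 193 171 182 187 188 188 188 193 190 191 189 186 182 176 179 167 147  95  63  58  55  54  51  50
224  46  52  43  40  48  63 162 176 217 202 
[... 839 characters left out ...]
 255  21  51  44  52  49  51  48  41  48
245  45  44  45  42  48  47  52  47  52  36 250 253 253 253 253 253 254 254 254 254 253 254 255  20  49  48  43  47  50  43  41  40
248  46  37  40  46  45  48  45  41  42  43 149 255 253 254 253 254 254 254 254 255 255 127  64  40  52  47  46  46  48  46  45  41
251  58  56  58  61  64  62  63  62  61  62  57  54  52  84 139 142 143 142  72  54  63  65  64  62  64  58  64  61  63  62  58  56
254  76  76  79  81  82  74  77  82  74  78  81  80  69  82  77  79  81  78  74  77  82  78  74  79  78  79  74  79  77  77  76  78
257  83  79  83  81  77  83  77  83  82  84  86  82  86  83  80  81  83  83  86  86  80  86  83  84  80  87  86  80  83  83  84  81
```

```bash
python3 -m jog '[[0,0,0,0,0.04],[0,0,-0.006,0,0.04],[0,0,-0.006,0,0.04],[0,0,-0.006,0,0.022],[0,0,-0.006,0,0.022],[0,0,-0.006,0,0.022],[0,0,-0.006,0,0.022],[0,0,-0.006,0,0.022]]' 20
```

```text
time: 9.65
ee_pos: [0.4375, -0.1177, 0.1079]
eef_rot: [0.704, 0.71, -0.0, -0.0]
ft_force: [-0.7, 0.2, 0.7]
width: 0.0255
grip_force: 20.0
```

```bash
python3 -m jog '[[0,0,0,0,0.04],[0,0,0.01,0,0.04],[0,0,0.02,0,0.04],[0,0,0.02,0,0.022],[0,0,0.02,0,0.022],[0,0,0.02,0,0.022],[0,0,0.02,0,0.022],[0,0,0.02,0,0.022]]' 20
python3 - <<'E'
from h import *
w=shot('wrist','w10.png')
A=cv2.resize(w['img'][170:270,240:400],(800,500),interpolation=2)
cv2.imwrite('pics/g3.png',cv2.cvtColor(A,cv2.COLOR_RGB2BGR))
for z in(.088,.107,.12,.136,.15): print(z,[np.round(proj(w,[.4375,-.1177+o,z]),0) for o in(-.0095,0,.0095)])
E
```

```text
time: 10.45
ee_pos: [0.4376, -0.1176, 0.088]
eef_rot: [0.704, 0.71, 0.0, 0.0]
ft_force: [0.5, -0.3, -1.6]
width: 0.0273
grip_force: 20.0
0.088 [array([319., 237.]), array([319., 224.]), array([319., 211.])]
0.107 [array([318., 248.]), array([319., 234.]), array([319., 220.])]
0.12 [array([318., 257.]), array([318., 242.]), array([319., 227.])]
0.136 [array([318., 269.]), array([318., 253.]), array([318., 237.])]
0.15 [array([318., 282.]), array([318., 265.]), array([318., 247.])]
```

View pics/g3.png

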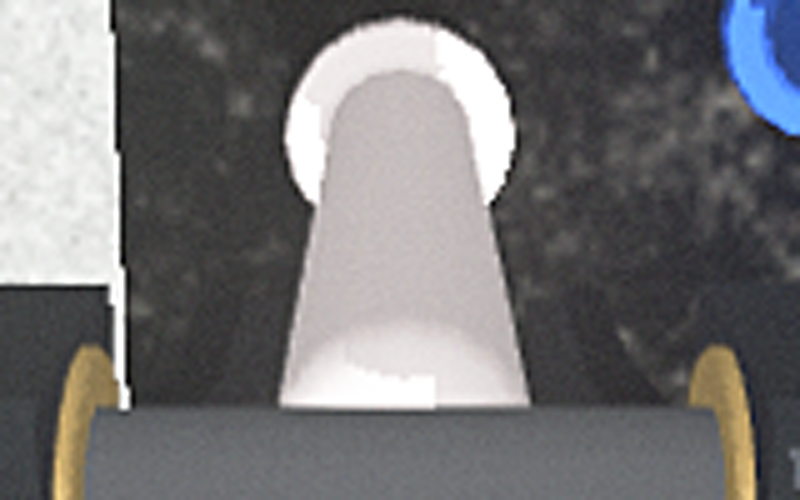

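```bash
python3 -m jog '[[0,0,0,0,0.04],[0,0,-0.005,0,0.04],[0,0,-0.005,0,0.04],[0,0,-0.005,0,0.022],[0,0,-0.005,0,0.022],[0,0,-0.005,0,0.022],[0,0,-0.005,0,0.022],[0,0,-0.005,0,0.022],[0,0,-0.045,0,0.022],[0,0,-0.09,0,0.022],[0,0,-0.135,0,0.022],[0,0,-0.18,0,0.022]]' 30
python3 - <<'E'
from h import *
w=shot('wrist','w11.png');s=r.read_state();print(s['ee_pos'],s['width'],s['grip_force'])
d=shot('side')
m=cv2.inRange(d['img'],(150,140,140),(255,255,255));m[:140]=0;m[290:]=0;m[:,:272]=0;m[:,300:]=0
for y in range(160,275,6):
    x=np.nonzero(m[y])[0]; print(y,(x.min(),x.max(),len(x)) if len(x) else None)
E
```

```text
time: 11.7
ee_pos: [0.437, -0.1178, 0.2696]
eef_rot: [0.704, 0.71, 0.0, -0.0]
ft_force: [0.7, 0.4, -1.3]
width: 0.0273
grip_force: 30.0
[ 0.43978284 -0.11806587  0.27636773] 0.02705852620844098 29.99759942293167
160 (np.int64(294), np.int64(299), 6)
166 (np.int64(295), np.int64(299), 5)
172 (np.int64(276), np.int64(299), 19)
178 (np.int64(277), np.int64(299), 19)
184 (np.int64(276), np.int64(299), 16)
190 (np.int64(272), np.int64(299), 16)
196 (np.int64(272), np.int64(299), 20)
202 (np.int64(274), np.int64(299), 19)
208 (np.int64(277), np.int64(291), 15)
214 (np.int64(275), np.int64(290), 16)
220 (np.int64(278), np.int64(294), 13)
226 (np.int64(274), np.int64(277), 4)
232 None
238 None
244 None
250 None
256 None
262 None
268 None
274 None
```

```bash
python3 -m jog '[[0.05,0.004,0,0,0.022],[0.1,0.007,0,0,0.022],[0.15,0.011,0,0,0.022],[0.193,0.014,0,0,0.022],[0.193,0.014,0,0,0.022],[0.193,0.014,0.04,0,0.022],[0.193,0.014,0.08,0,0.022],[0.193,0.014,0.115,0,0.022],[0.193,0.014,0.115,0,0.022],[0.193,0.014,0.115,0,0.022]]'
python3 - <<'E'
from h import *; import pickle
w=shot('wrist');print(r.regions_of('wrist','tube')and[(x['p'],np.array(x['position'])*[640,400],[np.nonzero(x['pixels'])[i].min() for i in(0,1)],[np.nonzero(x['pixels'])[i].max() for i in(0,1)]) for x in r.regions_of('wrist','tube')[:3]])
s=r.read_state();print(s['ee_pos'],s['ft_force'],s['time'])
e=s['ee_pos']
for n,p in(('flange c',[e[0],e[1],e[2]-.093]),('endstop c',[.4502,.0968,.046]),('stop edge near post',[.4502,.1008,.046])): print(n,np.round(proj(w,p),1))
pickle.dump(w,open('f1.pkl','wb'))
q=cv2.cvtColor(w['img'],cv2.COLOR_RGB2GRAY)
for v in range(150,215,4): print(v,' '.join('%3d'%x for x in q[v,280:362:3]))
E
```

```text
time: 12.8
ee_pos: [0.4499, 0.0751, 0.1533]
eef_rot: [0.704, 0.71, -0.0, -0.0]
ft_force: [-0.1, 0.4, -0.9]
width: 0.027
grip_force: 30.0
[(0.86, array([304.896, 291.   ]), [np.int64(224), np.int64(291)], [np.int64(305), np.int64(322)]), (0.62, array([320. , 218.8]), [np.int64(175), np.int64(296)], [np.int64(251), np.int64(345)])]
[0.45119011 0.07572505 0.15481167] [-0.74439541 -0.17153629 -1.74939023] 12.95
flange c [320.7 193.7]
endstop c [319.8 170.4]
stop edge near post [319.9 166.5]
150  46  47  49  43  46  94 175 169 170 163 164 170 159 169 165 166 167 166 172 160 172 163 169 165 161 162 164 165
154  56  52  60  55  53  81 167 165 165 165 161 164 160 166 166 163 168 165 167 161 166 160 168 165 163 165 163 164
158  48  70  71  54  38  82 166 161 162 159 163 163 154 170 166 167 169 165 169 160 166 161 168 166 164 162 164 159
162  63  50  47  46  47  81 154 155 153 150 147 157 145 152 156 151 162 160 158 146 156 151 155 153 155 154 163 150
166  69  55  43  51  51  61  90  87  84  83  86  91  88  81  87  86  86  87  85  84  85  85  86  92  81  83  81  86
170  38  90  53  73  48 122 
[... 663 characters left out ...]
  53
194  59  63  57  39  44  36 209 254 255 137 138 143 143 142 145 145 144 144 238 254 255  36  49  50  51  51  50  46
198  36  48  55  47  45  43 193 253 255 138 147 145 150 149 146 143 143 144 156 254 255  38  48  57  56  50  63  45
202  56  49  40  43  40  40  77 255 255 141 145 145 149 145 144 149 143 146 128 255 255  65  50  47  57  61  76  65
206  61  47  43  38  43  42  28 255 156 140 139 142 148 148 144 140 144 136 136 255  19  50  52  46  57  49  46  65
210  50  52  33  40  40  40  40  33 139 141 143 145 145 144 151 144 143 143 139  84  49  54  44  43  46  50  60  48
214  41  42  39  41  41  49  46  35 139 143 142 146 147 146 146 142 140 144 140 144  45  56  50  47  62  35  53  51
```

```bash
python3 -m jog '[[-0.010,0,0,0,0.022],[-0.010,0,0.028,0,0.022],[-0.010,0,0.028,0,0.022],[-0.003,0,0.028,0,0.022],[0.010,0,0.029,0,0.022],[0.029,0,0.030,0,0.022],[0.045,0,0.035,0,0.022],[0.061,0,0.040,0,0.022],[0.076,0,0.045,0,0.022],[0.090,0,0.050,0,0.022]]' 8
cat > seg.py <<'E'
from h import *
# tube flange as seen from the side and top: white blobs
s=r.read_state();e=s['ee_pos'];print('ee',e.round(4),s['ft_force'].round(1),s['torque'].round(2),'w',round(s['width'],4),'t',s['time'])
for c in('side','top'):
    d=shot(c,'auto_%s_%.2f.png'%(c,s['time']))
    G=np.array([e[0],e[1],e[2]+.039])
    for ph in(0,30,45,60,75,90):
        a=np.radians(ph);f=G-.132*np.array([0,np.sin(a),np.cos(a)])
        u,v=proj(d,f);q=d['img'][int(v)-2:int(v)+3,int(u)-2:int(u)+3].reshape(-1,3).mean(0);print(c,ph,round(u),round(v),q.round())
    for x in r.regions_of(c,'tube')[:4]:
        ys,xs=np.nonzero(x['pixels']);print('  net',round(float(x['p']),2),xs.min(),xs.max(),ys.min(),ys.max(),d['img'][ys,xs].mean(0).round())
E
python3 seg.py
```

```text
time: 13.95
ee_pos: [0.449, 0.1666, 0.1023]
eef_rot: [0.704, 0.71, -0.0, -0.0]
ft_force: [-0.4, -1.5, -2.4]
width: 0.0276
grip_force: 8.0
ee [0.449  0.1666 0.1023] [-0.4 -1.5 -2.4] [-0.53  0.07 -0.05] w 0.0276 t 13.95
side 0 257 217 [163. 166. 169.]
side 30 263 222 [170. 164. 162.]
side 45 265 221 [108. 155. 116.]
side 60 267 217 [ 62. 140.  82.]
side 75 268 211 [ 33. 157.  71.]
side 90 267 203 [150. 152. 154.]
  net 0.92 263 276 205 248 [ 46. 144.  73.]
  net 0.89 300 312 215 259 [ 31.  86. 169.]
  net 0.81 251 263 182 216 [224. 216. 215.]
  net 0.74 243 294 180 231 [135. 134. 132.]
top 0 265 255 [131. 128. 117.]
top 30 287 255 [235. 225. 221.]
top 45 296 255 [234. 224. 220.]
top 60 302 255 [79. 75. 73.]
top 75 307 255 [34. 33. 30.]
top 90 308 255 [30. 29. 27.]
  net 0.95 266 300 247 262 [206. 196. 191.]
  net 0.59 268 291 216 264 [133. 134. 134.]
  net 0.48 346 361 224 239 [ 25.  70. 152.]
  net 0.47 311 325 253 266 [ 29. 142.  58.]
```

```bash
python3 -m jog '[[0.012,0,0.010,0,0.022],[0.024,0,0.0205,0,0.022],[0.028,0,0.025,0,0.022],[0.028,0,0.025,0,0.022]]' 8; python3 seg.py | grep -A8 top | grep -v -E ' (0|30) '
python3 -m jog '[[0,0,0,0,0.022],[0,0,0,0,0.022],[0,0,-0.01,0,0.022],[0,0,-0.025,0,0.022],[0,0,-0.04,0,0.022],[0,0,-0.04,0,0.022]]' 60;  python3 seg.py
```

```text
time: 14.55
ee_pos: [0.4484, 0.1941, 0.0769]
eef_rot: [0.704, 0.71, -0.001, -0.0]
ft_force: [0.8, -1.3, 0.6]
width: 0.0278
grip_force: 8.0
top 45 287 255 [240. 231. 226.]
top 60 293 255 [227. 218. 213.]
top 75 297 255 [174. 165. 161.]
top 90 298 255 [145. 138. 134.]
  net 0.74 257 298 248 262 [206. 197. 193.]
  net 0.66 311 326 253 267 [ 30. 136.  56.]
  net 0.62 345 361 224 239 [ 24.  68. 149.]
time: 15.35
ee_pos: [0.4504, 0.1942, 0.1204]
eef_rot: [0.704, 0.71, 0.002, 0.0]
ft_force: [0.4, -0.8, -1.4]
width: 0.027
grip_force: 60.0
ee [0.4504 0.1942 0.1204] [ 0.4 -0.8 -1.4] [-0.02  0.   -0.02] w 0.027 t 15.35
side 0 254 209 [144. 147. 150.]
side 30 260 214 [180. 181. 182.]
side 45 262 212 [143. 153. 143.]
side 60 264 208 [155. 180. 155.]
side 75 265 202 [240. 232. 231.]
side 90 264 194 [157. 153. 153.]
  net 0.72 300 313 215 259 [ 32.  82. 162.]
  net 0.72 263 276 206 248 [ 40. 142.  69.]
  net 0.62 247 266 172 212 [216. 208. 207.]
top 0 255 254 [132. 130. 128.]
top 30 277 254 [242. 233. 229.]
top 45 286 254 [242. 234. 229.]
top 60 292 254 [229. 219. 214.]
top 75 296 254 [177. 168. 164.]
top 90 297 254 [147. 140. 137.]
  net 0.83 256 297 248 261 [208. 199. 195.]
  net 0.7 311 325 253 267 [ 30. 136.  56.]
  net 0.65 241 291 216 265 [146. 146. 142.]
  net 0.5 185 240 149 193 [154. 156. 154.]
```

```bash
python3 -m jog '[[0.02,0,0,0,0.022],[0.0395,0,0.01,0,0.022],[0.0395,0,0.023,0,0.022],[0.0395,0,0.023,0,0.022]]' 60
cat > seg2.py <<'E'
from h import *
s=r.read_state();e=s['ee_pos'];print('ee',e.round(4),s['ft_force'].round(1),'w',round(s['width'],4),'t',s['time'],'X',round(1000*(.1728-e[1]),1),'Gz',round(1000*e[2]+39,1))
d=shot('top','auto_top_%.2f.png'%s['time']);h=cv2.cvtColor(d['img'],cv2.COLOR_RGB2HSV)
m=cv2.inRange(h,(8,70,120),(28,255,255));m[:232]=0;m[250:]=0;m[:,:235]=0;m[:,295:]=0
ys,xs=np.nonzero(m);print('bar cols',(xs.min(),xs.max(),ys.min(),ys.max(),len(xs)) if len(xs) else None)
for x in r.regions_of('top','tube')[:3]:
    M=x['pixels'];ys,xs=np.nonzero(M);q=d['img'][ys,xs].mean(0)
    if q.min()>170 and xs.max()<340: print('net',round(float(x['p']),2),xs.min(),xs.max(),ys.min(),ys.max(),'heights per col',[(c,int((xs==c).sum())) for c in range(xs.max()-14,xs.max()+1)])
y=255
print('rows: white per col',[(c,int((cv2.inRange(d['img'],(190,180,175),(255,255,255))[244:268,c]>0).sum())) for c in range(268,300)])
f=lambda ph:(e[1]-.132*np.sin(ph)-.022*np.cos(ph),e[2]+.039-.132*np.cos(ph)+.022*np.sin(ph))
print('rim col by phi',[(p,round(proj(d,[e[0],*f(np.radians(p))])[0],1)) for p in(50,60,65,70,75,80,85,90)])
w=shot('wrist','auto_w_%.2f.png'%s['time'])
for x in r.regions_of('wrist','tube')[:3]:
    ys,xs=np.nonzero(x['pixels']);print(' wrist',round(float(x['p']),2),xs.min(),xs.max(),ys.min(),ys.max(),w['img'][ys,xs].mean(0).round())
E
python3 seg2.py
```

```text
time: 15.95
ee_pos: [0.4473, 0.2319, 0.0926]
eef_rot: [0.704, 0.71, -0.002, -0.0]
ft_force: [-0.6, -0.8, -1.2]
width: 0.0263
grip_force: 60.0
ee [0.4473 0.2319 0.0926] [-0.6 -0.8 -1.2] w 0.0263 t 15.95 X -59.1 Gz 131.6
bar cols (np.int64(239), np.int64(267), np.int64(235), np.int64(241), 120)
net 0.61 242 284 248 261 heights per col [(270, 9), (271, 9), (272, 9), (273, 9), (274, 9), (275, 9), (276, 11), (277, 11), (278, 13), (279, 14), (280, 14), (281, 14), (282, 12), (283, 9), (284, 3)]
rows: white per col [(268, 15), (269, 14), (270, 14), (271, 14), (272, 8), (273, 8), (274, 8), (275, 8), (276, 8), (277, 8), (278, 8), (279, 8), (280, 7), (281, 5), (282, 13), (283, 11), (284, 7), (285, 0), (286, 0), (287, 0), (288, 0), (289, 0), (290, 1), (291, 0), (292, 0), (293, 0), (294, 0), (295, 0), (296, 0), (297, 0), (298, 0), (299, 0)]
rim col by phi [(50, np.float64(280.1)), (60, np.float64(283.0)), (65, np.float64(283.9)), (70, np.float64(284.5)), (75, np.float64(284.8)), (80, np.float64(284.6)), (85, np.float64(284.1)), (90, np.float64(283.2))]
 wrist 0.65 298 344 225 305 [236. 233. 232.]
```

```bash
python3 -m jog '[[0.002,0.001,0.008,0,0.022],[0.004,0.0015,0.014,0,0.022],[0.006,0.0015,0.020,0,0.022],[0.008,0.0015,0.026,0,0.022],[0.008,0.0015,0.026,0,0.022],[0.008,0.0015,0.026,0,0.022]]' 20
python3 seg2.py
```

```text
time: 16.75
ee_pos: [0.4502, 0.2409, 0.0689]
eef_rot: [0.704, 0.71, -0.0, 0.0]
ft_force: [-0.7, 0.6, 2.0]
width: 0.0275
grip_force: 20.0
ee [0.4502 0.2409 0.0689] [-0.7  0.6  2. ] w 0.0275 t 16.75 X -68.1 Gz 107.9
bar cols (np.int64(237), np.int64(267), np.int64(234), np.int64(241), 121)
net 0.85 240 283 247 262 heights per col [(269, 10), (270, 10), (271, 10), (272, 10), (273, 10), (274, 10), (275, 10), (276, 11), (277, 13), (278, 15), (279, 16), (280, 16), (281, 15), (282, 13), (283, 6)]
rows: white per col [(268, 15), (269, 15), (270, 15), (271, 17), (272, 9), (273, 9), (274, 8), (275, 8), (276, 8), (277, 8), (278, 8), (279, 7), (280, 3), (281, 14), (282, 12), (283, 5), (284, 0), (285, 0), (286, 0), (287, 0), (288, 0), (289, 0), (290, 1), (291, 0), (292, 0), (293, 0), (294, 0), (295, 0), (296, 0), (297, 0), (298, 0), (299, 0)]
rim col by phi [(50, np.float64(277.8)), (60, np.float64(280.6)), (65, np.float64(281.5)), (70, np.float64(282.1)), (75, np.float64(282.3)), (80, np.float64(282.1)), (85, np.float64(281.6)), (90, np.float64(280.7))]
 wrist 0.59 296 345 225 305 [234. 231. 231.]
 wrist 0.39 281 461 180 305 [182. 185. 188.]
```

```bash
python3 -m jog '[[0.001,0,0.005,0,0.022],[0.001,0,0.010,0,0.022],[0.001,0,0.015,0,0.022],[0.001,0,0.020,0,0.022],[0.001,0,0.020,0,0.022]]' 12
python3 seg2.py
```

```text
time: 17.45
ee_pos: [0.4497, 0.2414, 0.048]
eef_rot: [0.704, 0.71, -0.001, 0.0]
ft_force: [-0.6, -1.5, -1.0]
width: 0.0275
grip_force: 12.0
ee [0.4497 0.2414 0.048 ] [-0.6 -1.5 -1. ] w 0.0275 t 17.45 X -68.6 Gz 87.0
bar cols (np.int64(238), np.int64(267), np.int64(235), np.int64(246), 121)
net 0.81 242 284 248 262 heights per col [(270, 10), (271, 10), (272, 10), (273, 10), (274, 10), (275, 10), (276, 10), (277, 10), (278, 11), (279, 12), (280, 14), (281, 15), (282, 15), (283, 15), (284, 11)]
rows: white per col [(268, 15), (269, 16), (270, 16), (271, 17), (272, 9), (273, 8), (274, 8), (275, 8), (276, 8), (277, 8), (278, 8), (279, 8), (280, 8), (281, 1), (282, 13), (283, 13), (284, 9), (285, 0), (286, 0), (287, 0), (288, 0), (289, 0), (290, 1), (291, 0), (292, 0), (293, 0), (294, 0), (295, 0), (296, 0), (297, 0), (298, 0), (299, 0)]
rim col by phi [(50, np.float64(278.3)), (60, np.float64(281.1)), (65, np.float64(282.0)), (70, np.float64(282.5)), (75, np.float64(282.8)), (80, np.float64(282.6)), (85, np.float64(282.1)), (90, np.float64(281.2))]
 wrist 0.58 295 345 225 305 [232. 229. 229.]
```

```bash
python3 -m jog '[[0,0,0.004,0,0.022],[0,0,0.008,0,0.022],[0,0,0.012,0,0.022],[0,0,0.012,0,0.022]]' 12
python3 seg2.py | grep -v rows
```

```text
time: 18.05
ee_pos: [0.4498, 0.2412, 0.0361]
eef_rot: [0.704, 0.71, -0.001, 0.0]
ft_force: [0.1, -2.6, -2.0]
width: 0.0273
grip_force: 12.0
ee [0.4498 0.2412 0.0361] [ 0.1 -2.6 -2. ] w 0.0273 t 18.05 X -68.4 Gz 75.1
bar cols (np.int64(240), np.int64(267), np.int64(235), np.int64(241), 120)
net 0.74 242 284 247 262 heights per col [(270, 10), (271, 10), (272, 10), (273, 10), (274, 10), (275, 10), (276, 10), (277, 10), (278, 10), (279, 10), (280, 11), (281, 15), (282, 15), (283, 16), (284, 14)]
rim col by phi [(50, np.float64(278.8)), (60, np.float64(281.5)), (65, np.float64(282.4)), (70, np.float64(282.9)), (75, np.float64(283.2)), (80, np.float64(283.0)), (85, np.float64(282.5)), (90, np.float64(281.7))]
 wrist 0.59 295 345 225 306 [235. 231. 231.]
```

```bash
python3 -m jog '[[0,0,0.004,0,0.022],[0,0,0.008,0,0.022],[0,0,0.012,0,0.022],[0,0,0.012,0,0.022]]' 10
python3 seg2.py | grep -v rows
```

```text
time: 18.65
ee_pos: [0.4499, 0.2422, 0.0244]
eef_rot: [0.704, 0.71, -0.0, -0.0]
ft_force: [-1.2, -0.3, 0.5]
width: 0.0276
grip_force: 10.0
ee [0.4499 0.2422 0.0244] [-1.2 -0.3  0.5] w 0.0276 t 18.65 X -69.4 Gz 63.4
bar cols (np.int64(239), np.int64(267), np.int64(235), np.int64(241), 122)
net 0.92 243 284 248 262 heights per col [(270, 10), (271, 10), (272, 10), (273, 10), (274, 10), (275, 10), (276, 10), (277, 10), (278, 10), (279, 10), (280, 10), (281, 12), (282, 14), (283, 15), (284, 13)]
rim col by phi [(50, np.float64(278.8)), (60, np.float64(281.5)), (65, np.float64(282.4)), (70, np.float64(282.9)), (75, np.float64(283.2)), (80, np.float64(283.0)), (85, np.float64(282.5)), (90, np.float64(281.7))]
 wrist 0.64 296 345 226 305 [237. 234. 234.]
```

```bash
python3 -m jog '[[0,0,0.003,0,0.022],[0,0,0.006,0,0.022],[0,0,0.008,0,0.022],[0,0,0.008,0,0.022]]' 8; python3 -m jog '[[0,0,0.003,0,0.022],[0,0,0.003,0,0.022]]' 8
python3 seg2.py | grep -v rows
```

```text
time: 19.25
ee_pos: [0.45, 0.2418, 0.0166]
eef_rot: [0.704, 0.71, -0.0, -0.0]
ft_force: [0.1, 0.9, -0.1]
width: 0.0278
grip_force: 8.0
time: 19.45
ee_pos: [0.45, 0.2419, 0.0136]
eef_rot: [0.704, 0.71, -0.0, -0.0]
ft_force: [0.4, 1.1, -0.7]
width: 0.0279
grip_force: 8.0
ee [0.45   0.2419 0.0136] [ 0.4  1.1 -0.7] w 0.0279 t 19.45 X -69.1 Gz 52.6
bar cols (np.int64(247), np.int64(267), np.int64(236), np.int64(241), 118)
net 0.62 243 285 249 262 heights per col [(271, 10), (272, 10), (273, 10), (274, 10), (275, 10), (276, 11), (277, 11), (278, 11), (279, 11), (280, 12), (281, 12), (282, 13), (283, 13), (284, 12), (285, 6)]
net 0.19 245 285 219 233 heights per col [(271, 10), (272, 10), (273, 11), (274, 11), (275, 11), (276, 10), (277, 10), (278, 10), (279, 10), (280, 10), (281, 11), (282, 12), (283, 15), (284, 15), (285, 15)]
rim col by phi [(50, np.float64(279.2)), (60, np.float64(281.9)), (65, np.float64(282.8)), (70, np.float64(283.4)), (75, np.float64(283.6)), (80, np.float64(283.5)), (85, np.float64(283.0)), (90, np.float64(282.1))]
 wrist 0.91 296 345 226 305 [236. 233. 233.]
 wrist 0.45 298 380 0 33 [185. 173. 163.]
```

```bash
python3 -m jog '[[0,0,0.002,0,0.022],[0,0,0.002,0,0.022]]' 6; python3 -m jog '[[0,0,0.002,0,0.022],[0,0,0.002,0,0.022]]' 6;  python3 -m jog '[[0,0,0.0015,0,0.022],[0,0,0.0015,0,0.022]]' 6
```

```text
time: 19.85
ee_pos: [0.4501, 0.2419, 0.0118]
eef_rot: [0.704, 0.71, -0.0, -0.0]
ft_force: [-0.2, 0.9, -1.0]
width: 0.0278
grip_force: 6.0
time: 20.05
ee_pos: [0.4503, 0.2421, 0.0102]
eef_rot: [0.704, 0.71, 0.0, -0.0]
ft_force: [-0.7, 0.0, 3.7]
width: 0.0276
grip_force: 8.2
time: 20.25
ee_pos: [0.4505, 0.2422, 0.0098]
eef_rot: [0.704, 0.71, 0.0, -0.0]
ft_force: [-7.0, -2.6, 18.1]
width: 0.0275
grip_force: 17.8
```

```bash
python3 -m jog '[[0,0,-0.003,0,0.022],[0,0,-0.003,0,0.022]]' 6; python3 -m jog '[[0,0,0,0,0.03],[0,0,0,0,0.036],[0,0,0,0,0.042],[0,0,0,0,0.042],[0,0,-0.03,0,0.042],[0,0,-0.07,0,0.042],[0,0,-0.12,0,0.042],[0,0,-0.17,0,0.042],[0,0,-0.2,0,0.06],[0,0,-0.2,0,0.06]]'
python3 seg2.py | grep -v -E 'rows|rim'
```

```text
time: 20.45
ee_pos: [0.4503, 0.2419, 0.0116]
eef_rot: [0.704, 0.71, 0.0, 0.0]
ft_force: [0.2, 0.2, -0.3]
width: 0.0279
grip_force: 6.0
time: 21.45
ee_pos: [0.4522, 0.2431, 0.2161]
eef_rot: [0.704, 0.71, 0.004, 0.0]
ft_force: [0.5, -0.1, 0.2]
width: 0.0512
grip_force: 0.0
ee [0.4522 0.2431 0.2161] [ 0.5 -0.1  0.2] w 0.0512 t 21.45 X -70.3 Gz 255.1
bar cols (np.int64(247), np.int64(267), np.int64(236), np.int64(241), 118)
net 0.65 233 285 248 262 heights per col [(271, 10), (272, 10), (273, 10), (274, 10), (275, 10), (276, 10), (277, 10), (278, 10), (279, 10), (280, 10), (281, 12), (282, 13), (283, 15), (284, 13), (285, 7)]
 wrist 0.69 304 333 171 289 [248. 247. 247.]
```

```bash
python3 -m jog '[[-0.05,0.02,-0.05,0,0.06],[-0.1,0.041,-0.1,0,0.06],[-0.11,0.041,-0.11,0,0.06],[-0.11,0.041,-0.11,0,0.06],[-0.11,0.041,-0.11,0,0.06]]'
python3 - <<'E'
from h import *
np.set_printoptions(precision=4,suppress=True)
w=shot('wrist','w20.png');s=r.read_state();print(s['ee_pos'],s['time'])
h=cv2.cvtColor(w['img'],cv2.COLOR_RGB2HSV)
m=cv2.inRange(h,(8,70,120),(28,255,255));k,l,st,ce=cv2.connectedComponentsWithStats(m)
for i in range(1,k):
    if st[i,4]>80 and st[i,1]<225: print('wood',st[i],ce[i],atz(w,*ce[i],.133))
def fr(p): d=np.array([p[0]-.4918,p[1]-.1728]);a=.005;return np.round(1000*np.array([d@[np.sin(a),-np.cos(a)],d@[np.cos(a),np.sin(a)]]),1)
# tube edges in image rows, expected at z=46
g=cv2.cvtColor(w['img'],cv2.COLOR_RGB2GRAY).astype(int)
for X in(-60,-50,-40,30,36,40):
  for Y in(-42,42):
    u,v=proj(w,[.4918+Y/1e3,.1728-X/1e3,.046]);v=int(round(v))
    row=cv2.GaussianBlur(w['img'],(3,1),0)[v,int(u)-22:int(u)+23].astype(int)
    print(X,Y,round(u,1),v,' '.join('%d'%(x.sum()//30) for x in row))
for Y in(-42,42):
    u,v0=proj(w,[.4918+Y/1e3,.1728-.030,.06]);_,v1=proj(w,[.4918+Y/1e3,.1728-.09,.06]);
    print('flange col',Y,int(v0),[int(x) for x in g[int(v0):int(v1)+4,int(round(u))]])
    u2,_=proj(w,[.4918+Y/1e3+.018*np.sign(Y),.1728-.05,.05]);print('   off-axis',[int(x) for x in g[int(v0):int(v1)+4,int(round(u2))]])
    u,v0=proj(w,[.4918+Y/1e3,.1728+.10,.046]);_,v1=proj(w,[.4918+Y/1e3,.1728+.055,.046]);print('closed col',Y,int(v0),[int(x) for x in g[int(v0):int(v1)+1,int(round(u))]])
E
```

```text
time: 22.15
ee_pos: [0.4927, 0.131, 0.3215]
eef_rot: [0.705, 0.709, 0.0, 0.0]
ft_force: [-0.2, 1.4, -0.4]
width: 0.06
grip_force: 0.0
[0.4917 0.1326 0.3201] 22.2
wood [314 123  12  44 188] [318.867  142.9255] [0.4918 0.1757 0.133 ]
-60 -42 291.5 101 5 5 4 5 5 4 5 12 21 25 25 23 19 17 18 21 23 24 24 25 25 25 25 25 25 25 25 25 25 24 24 22 19 17 18 18 18 18 18 18 21 24 25 25 25
-60 42 347.0 101 25 25 25 25 25 25 23 20 18 18 19 19 18 16 18 20 22 23 24 25 25 25 25 25 25 25 25 25 25 25 24 24 25 25 25 25 25 20 9 4 5 5 5 5 5
-50 -42 291.6 108 6 6 6 6 6 5 6 11 20 25 25 23 18 16 18 21 23 24 24 25 25 25 25 25 25 25 25 25 25 25 24 22 19 17 17 17 17 17 17 17 17 19 23 25 24
-50 42 346.8 108 24 24 24 24 24 25 25 23 19 17 17 18 18 17 16 18 21 23 24 24 25 25 25 25 25 25 25 25 25 25 25 24 24 24 25 25 25 25 19 9 4 5 5 5 5
-40 -42 291.8 115 6 6 6 7 7 6 6 9 17 23 25 24 20 17 17 20 23 24 24 25 25 25 25 25 25 25 25 25 25 25 24 22 19 17 17 17 17 17 17 17 17 17 20 23 25
-40 42 346.7 115 24 24 24 24 24 25 25 23 19 17 17 18 18 17 16 19 21 23 24 24 25 25 25 25 25 25 25 25 25 25 24 24 24 24 25 25 25 24 18 9 5 6 
[... 1337 characters left out ...]
1, 155, 206, 237, 250, 252, 253, 254, 253, 253, 254, 254, 254, 254, 254, 254, 253, 254, 254, 254, 253]
flange col 42 161 [254, 254, 254, 254, 254, 254, 254, 254, 254, 254, 254, 254, 254, 254, 254, 254, 255, 255, 255, 183, 185, 239, 255, 255, 255, 255, 245, 171, 185, 179, 116, 49, 58, 60, 58, 60, 62, 63, 69, 77, 60, 55]
   off-axis [191, 186, 194, 185, 135, 85, 91, 119, 144, 137, 137, 135, 136, 125, 200, 255, 255, 255, 179, 142, 215, 254, 250, 249, 240, 150, 147, 194, 183, 181, 126, 52, 53, 57, 62, 76, 78, 64, 57, 62, 68, 59]
closed col 42 72 [60, 56, 68, 62, 62, 65, 61, 55, 54, 61, 49, 52, 69, 124, 191, 229, 247, 250, 253, 254, 254, 254, 254, 254, 254, 254, 254, 254, 254, 254, 254, 254, 254]
```

```bash
python3 -m jog '[[0.041,0,0.03,0,0.06],[0.041,0,0.08,0,0.06],[0.041,0,0.13,0,0.06],[0.041,0,0.15,0,0.06],[0.041,0,0.15,0,0.06],[0.041,0,0.15,0,0.06],[0.041,0,0.15,0,0.06]]'
```

```text
time: 22.9
ee_pos: [0.4921, 0.1742, 0.1726]
eef_rot: [0.704, 0.71, 0.001, 0.0]
ft_force: [0.3, 0.5, -0.1]
width: 0.0603
grip_force: 0.0
```

```bash
python3 -m jog '[[-0.001,0,0.04,0,0.06],[-0.001,0,0.075,0,0.06],[-0.001,0,0.096,0,0.06],[-0.001,0,0.096,0,0.05],[-0.001,0,0.096,0,0.01],[-0.001,0,0.096,0,0.01],[-0.001,0,0.096,0,0.01],[-0.001,0,0.096,0,0.01],[-0.001,0,0.096,0,0.01],[-0.001,0,0.096,0,0.01],[-0.001,0,0.096,0,0.01]]' 50
```

```text
time: 24.0
ee_pos: [0.4914, 0.1724, 0.0757]
eef_rot: [0.704, 0.71, -0.0, -0.0]
ft_force: [-4.4, 0.7, 5.7]
width: 0.0156
grip_force: 50.0
```

```bash
python3 -m jog '[[0,0,0,0,0.01],[0,0,-0.004,0,0.01],[0,0,-0.011,0,0.01],[0,0,-0.02,0,0.01],[0,0,-0.03,0,0.01],[0,0,-0.04,0,0.01],[0,0,-0.05,0,0.01],[0,0,-0.06,0,0.01],[0,0,-0.07,0,0.01],[0,0,-0.08,0,0.01],[0,0,-0.09,0,0.01],[0,0,-0.096,0,0.01]]' 60
python3 -m jog '[[0,0,-0.003,0,0.01],[0,0,-0.004,0,0.01],[0,0,-0.004,0,0.01],[0,0,-0.004,0,0.01],[0,0,-0.004,0,0.01],[0,0,-0.004,0,0.01],[0,0,-0.004,0,0.01],[0,0,-0.004,0,0.01]]'
python3 - <<'E'
from h import *
s=r.read_state();print(s['ee_pos'],s['ft_force'],s['torque'],np.abs(s['joint_vel']).max())
for c in('top','side'):
    d=shot(c,f'end_{c}.png')
    for x in r.regions_of(c,'tube')[:5]:
        ys,xs=np.nonzero(x['pixels']);print(c,round(float(x['p']),2),xs.min(),xs.max(),ys.min(),ys.max(),d['img'][ys,xs].mean(0).round())
    for Y in(-42,42):
        print('  exp',Y,[np.round(proj(d,[.4918+Y/1e3,.1728-X/1e3,.146]),0) for X in(-83,67)])
    m=cv2.inRange(d['img'],(185,175,170),(255,255,255))
    # tube direction by thin line fit along expected axes
    for Y in(-42,42):
        P=[];
        for X in range(-70,40,5):
            u,v=proj(d,[.4918+Y/1e3,.1728-X/1e3,.146]); col=m[int(v)-9:int(v)+10,int(round(u))];q=np.nonzero(col)[0]
            if len(q): P.append((int(u),int(v)-9+q.min(),int(v)-9+q.max()))
        print('  axis',Y,P[::3])
E
```

```text
time: 25.2
ee_pos: [0.492, 0.1724, 0.1726]
eef_rot: [0.704, 0.71, 0.001, 0.0]
ft_force: [0.4, 0.5, -6.6]
width: 0.0154
grip_force: 60.0
time: 26.0
ee_pos: [0.4917, 0.1722, 0.1754]
eef_rot: [0.704, 0.71, -0.0, -0.0]
ft_force: [-1.1, 0.3, -6.7]
width: 0.0155
grip_force: 60.0
[0.49169322 0.17224283 0.17537845] [-1.10755097  0.30219762 -6.65080309] [-0.09490277  0.04299338  0.01379739] 0.0011846696622968022
top 0.62 311 325 253 266 [ 29. 142.  58.]
top 0.56 346 361 225 239 [ 24.  70. 153.]
top 0.47 264 281 249 260 [220. 210. 206.]
  exp -42 [array([225., 253.]), array([281., 254.])]
  exp 42 [array([227., 222.]), array([282., 222.])]
  axis -42 [(241, np.int64(244), np.int64(244)), (250, np.int64(244), np.int64(244)), (265, np.int64(244), np.int64(257))]
  axis 42 [(242, np.int64(212), np.int64(212)), (262, np.int64(214), np.int64(215)), (268, np.int64(214), np.int64(226))]
side 0.63 263 276 206 248 [ 32. 138.  63.]
side 0.58 300 312 214 260 [ 32.  82. 162.]
side 0.51 243 265 171 193 [192. 184. 183.]
  exp -42 [array([245., 172.]), array([260., 191.])]
  exp 42 [array([268., 167.]), array([284., 185.])]
  axis -42 [(247, np.int64(179), np.int64(179)), (249, np.int64(178), np.int64(181)), (250, np.int64(176), np.int64(183)), (252, np.int64(176), np.int64(185)), (253, np.int64(177), np.int64(188)), (255, np.int64(179), np.int64(193)), (256, np.int64(181), np.int64(193))]
  axis 42 [(270, np.int64(172), np.int64(174)), (272, np.int64(171), np.int64(175)), (273, np.int64(170), np.int64(177)), (275, np.int64(170), np.int64(178)), (276, np.int64(172), np.int64(181)), (278, np.int64(173), np.int64(183)), (280, np.int64(176), np.int64(187))]
```

Run:
```python
from h import *
w=shot('wrist','end_w.png');e=r.read_state()['ee_pos'];print(e)
g=cv2.cvtColor(w['img'],cv2.COLOR_RGB2GRAY).astype(int)
for Y in(-42,42):
    u,v=proj(w,[.4918+Y/1e3,.1728+.083,.146]);u=int(round(u));v=int(round(v));print(Y,'tip exp',u,v,'col',max(0,v-12),g[max(0,v-12):v+12,u].tolist())
    u,v=proj(w,[.4918+Y/1e3,.1728+.05,.146]);print('  width exp centre',round(u,1),'half',round(w['fx']*.014/(w['pose'][2][3]-.146),1),'row',int(v),int(u)-26,(g[int(v),int(u)-26:int(u)+27:2]).tolist())
# sensitivity: rows of plate's left edge for pitch
for p in(-5,0,5):
    a=np.radians(p);c=np.array([.083*np.cos(a)+.079*np.sin(a)*0,.079-.083*np.sin(a)]);print(p,proj(w,[.534,.1728+.083*np.cos(a)+.079*np.sin(a)*-1,.225-.079*np.cos(a)-.083*np.sin(a)]))
```

```text
[0.4917288  0.17227284 0.17545425]
-42 tip exp 262 102 col 90 [33, 28, 39, 36, 40, 55, 68, 64, 54, 114, 179, 175, 174, 176, 171, 181, 184, 188, 191, 193, 192, 199, 198, 197]
  width exp centre 263.9 half 18.3 row 147 237 [52, 49, 132, 179, 176, 161, 183, 182, 193, 196, 199, 199, 197, 201, 198, 201, 201, 195, 187, 187, 181, 175, 166, 150, 177, 176, 173]
42 tip exp 378 103 col 91 [36, 39, 38, 37, 43, 41, 39, 51, 113, 184, 181, 183, 178, 174, 170, 181, 181, 191, 192, 196, 192, 198, 191, 198]
  width exp centre 375.2 half 18.3 row 148 349 [183, 187, 178, 177, 181, 160, 171, 174, 178, 185, 187, 198, 198, 199, 207, 208, 203, 199, 198, 195, 195, 193, 176, 251, 252, 255, 31]
-5 (np.float64(380.45211808721433), np.float64(91.96846280353917))
0 (np.float64(377.89208503653424), np.float64(102.6227377699927))
5 (np.float64(375.6330917455965), np.float64(113.27175801885068))
```

```bash
python3 -c "
from bench import r
print(r.close_job())"
```

```text
the job is handed in; nothing more can be done
None
```

The tube is lying in the free cradle the same way round as its twin, and I handed the job in at about 26 s with the carrier held by its grip about 10 cm up. In the last images it looked steady and within about 1.5° of level, with both tubes seated. The judge's result was not shown.

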